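Lay out a stack of archive boxes on their inspection trays

ROBOT

A 6-joint arm with a two-finger parallel gripper is mounted at the origin on the work surface. World frame = base frame: x ahead of the robot, y to its left, z up, the work surface at z = 0. Lengths are in m, angles in rad, forces in N, time in s.
With the tool pointing down it reaches from about 0.35 to 0.85 m from the base axis. Payload 8.1 kg.
Tool frame: the origin (TCP) lies at the very end of the fingers, on their centre line; the grasp point (between the pads) lies robot.hold_point_z behind it (robot.hold_point_z is the distance from the TCP to the grasp point, in m); z points along the fingers, y is the direction in which the jaws open and shut (so a half turn about z gives the same grasp; the last joint's range is limited). The gripper opens to 93 mm and grips with 3 to 60 N. Pads are 15 mm wide; open, the fingers measure 128 mm over their backs; the gripper's body (75 mm by 188 mm) begins 65 mm behind the grasp point.
Start: joints at [1.054, 0.13, 1.488, -0, 1.523, -0.085], TCP at [0.251, 0.545, 0.219] pointing down, gripper open.
Joint ranges: [-2.96, 2.96], [-0.89, 2.26], [0.02, 2.5], [-1.34, 4.48], [0, 2.73], [-2.66, 2.66]. Speed limits (rad/s): [2.39, 2.39, 2.79, 3.14, 3.14, 3.14].

INTERFACE

Orientations are given as a rotation vector (axis times angle).
In Python, from plant import robot, cams gives the robot as it stands. The module is installed in compiled form; this text tells all that it offers.
- The arm moves only by the tool step_arm, never from a script. Its argument "deltas" is a list of rows, each an object with "offset": the shift along the tool's x, y, z in cm, a list of three; "roll": the turn about the tool's z in rad. In form: [{"offset": [x, y, z], "roll": roll}, ...]. A call has 1 to 12 rows; each row shifts and turns the commanded pose from where the row before left it, along the tool's axes as they then stand; what a row does not reach is not made up. A row lasts 1/8 s, in which the tool goes at most 62.5 mm and 10.7 degrees, less where a joint would pass 70% of its speed; a pose out of reach is approached as far as the arm can. A call with a gripper value outside its range is refused whole. "fingers" is the finger opening in cm, from 0 to 9.3, set as the call begins (left out, the last holds). The fingers move at their own pace and stop on an object; "grip_force" is the grip in N (left out, the last holds). Time passes only in rows, so rows that do not move let the fingers close. It gives the time, the measured TCP pose, the force and the opening at its end, in the units of the state.
- robot.read_state(): the state, without advancing time (a new reading comes with each control period).
- cams.read_camera(name): name is "side" or "top" or "wrist"; returns a dict with "pixels" (480x640x3 uint8, red, green, blue), "fx", "fy", "cx", "cy" (pixels), "extrinsics" (4x4, takes a point from world to camera coordinates). Camera axes: x right, y down, z forward; pixel columns grow to the right and rows downward; lengths in m; the calibration is good to about 2 mm. The wrist camera is an equidistant fisheye: a pixel r from the principal point sees the ray r / f radians off the axis. A picture is of the moment at which its call begins. There is no depth.
- robot.close_job(): hands the job in, once; it reports no verdict.
Trained networks look in a picture, given as the dict that the camera call returned (one of the last four; its "shot" number tells which), for a name from the list of things; names that differ only in an ending like _2 or _b are one class to them, and where a whole thing is asked for, a point or a joint stands for the part that bears it (a point fixed in the world has none). Each returns a list of dicts, best first, with "score" (0 to 1); they miss things now and then, are a little off and sometimes report something else, mostly with a low value. They report only what shows in the picture. A call takes as long as a camera call. They do not tell look-alikes from the thing itself.
- cams.boxes_of(picture, thing): "xy" ([column, row] in pixels, amid what is visible of it).
- cams.silhouettes(picture, thing): "mask" (480x640 bool, what is visible of it) and "xy" ([column, row] in pixels, amid what is visible of it).
- cams.pinpoint(picture, thing): "xy" ([column, row] in pixels: a listed point, or the origin of a listed thing).
The state is a dict: "t": time; "q": joint angles; "dq": joint speeds; "joint_torque": joint torques, N m; "tool_pos": TCP position; "orientation": TCP orientation; "force": force on the tool from outside, world axes, zero at the start; "wrist_torque": the same for the moment, N m; "opening": finger opening in m.
Only numpy, scipy, OpenCV 4.12 (cv2) and the standard library are available. Lean on these libraries where they do the work, as an engineer would, in place of code of your own. Each camera call takes 0.05 s, during which the arm holds its last target. There are 200 camera calls.

TASK

Take apart the stack of four archive boxes for inspection: set each box in the middle of the tray whose rim has the colour of the box's label, flat on the tray's floor, right side up and lengthwise along the tray. The contents are fragile, so keep the boxes level and set them down rather than dropping them, and leave the rattle and the drum where they are.

Things in the scene. Friction and masses are not known exactly. Their poses are not given: they have to be found in the camera images.
- box_blue: Brown cardboard archive box, closed, with a blue label on its lid near the -x end and on both end faces. 132 (x) x 58 (y) x 32 (z) mm, about 280 g; grip it across its 58 mm width. Origin: centre of its underside; z up. At the start at the bottom, on the table; the stack (128 mm high) is stepped like stairs, so that each lid's label shows.
- box_green: Brown cardboard archive box, closed, with a green label on its lid near the -x end and on both end faces. 108 (x) x 54 (y) x 32 (z) mm, about 200 g; grip it across its 54 mm width. Origin: centre of its underside; z up. At the start on the blue-labelled box.
- box_yellow: Brown cardboard archive box, closed, with a yellow label on its lid near the -x end and on both end faces. 84 (x) x 50 (y) x 32 (z) mm, about 140 g; grip it across its 50 mm width. Origin: centre of its underside; z up. At the start on the green-labelled box.
- box_red: Brown cardboard archive box, closed, with a red label on its lid near the -x end and on both end faces. 60 (x) x 46 (y) x 32 (z) mm, about 100 g; grip it across its 46 mm width. Origin: centre of its underside; z up. At the start on the yellow-labelled box, topmost.
- tray_blue: Shallow inspection tray fixed to the table, grey padded floor and a blue rim. Outside 160 (x, long side) x 88 (y) mm, inside 152 x 80 mm; floor 2 mm and rim top 6 mm above the table. Origin: its centre, at table height; z up. Empty at the start.
- tray_green: Shallow inspection tray fixed to the table, grey padded floor and a green rim. Outside 160 (x, long side) x 88 (y) mm, inside 152 x 80 mm; floor 2 mm and rim top 6 mm above the table. Origin: its centre, at table height; z up. Empty at the start.
- tray_yellow: Shallow inspection tray fixed to the table, grey padded floor and a yellow rim. Outside 160 (x, long side) x 88 (y) mm, inside 152 x 80 mm; floor 2 mm and rim top 6 mm above the table. Origin: its centre, at table height; z up. Empty at the start.
- tray_red: Shallow inspection tray fixed to the table, grey padded floor and a red rim. Outside 160 (x, long side) x 88 (y) mm, inside 152 x 80 mm; floor 2 mm and rim top 6 mm above the table. Origin: its centre, at table height; z up. Empty at the start.
- rattle: Terracotta-coloured gourd rattle with a wooden handle, on a white foam rest of 95 x 64 mm; 160 mm long (x, handle to -x), 69 mm high, loose on the table. Origin: centre of the rest's underside. Not to be disturbed. (Other small things nearby are fixed and under 45 mm high; taller equipment stands beyond x 0.75 or |y| 0.55 m.)
- drum: Small round hand drum, dark wooden shell with a light skin, 120 mm across, 28 mm high, lying loose on the table. Origin: centre of its underside. Not to be disturbed.
Not all that is in view belongs to the job. Leave any purple look-alike of the box_blue alone.

How it is judged:
By the outcome, as a careful person would: the job done as asked, in the order asked, and still so for the second after the job is handed in, with the robot touching nothing.
It also fails if it takes over 102 s, if anything falls off the work surface, if the arm or the gripper's body presses on something with over 40 N, if the wrist force passes 120 N, or if a joint passes its speed limit or range.

## Working session

There is one attempt and no reset: what is moved stays moved. The work goes in short steps, Python scripts to look and compute and a tool call to move; the robot and the scene stay as the last step left them, time stands still between calls to the robot, and variables do not carry over. Pictures are saved under pics/ and viewed, about 12 in all and at most 16, crops included, and the job is handed in when it is done.

Besides the shell and the picture viewer there is one more tool, called after "Request:" by a JSON object that holds its "method" and its "body", one argument or row to a line. step_arm: Moves the arm, as the interface text tells. Its arguments: {"type":"object","properties":{"deltas":{"type":"array"},"fingers":{"type":"number"},"grip_force":{"type":"number"}},"required":["deltas"]}

```bash
mkdir -p pics; ls; python3 - <<'E'
from plant import robot,cams
import cv2,numpy as np
print(robot.read_state(),robot.hold_point_z)
for n in("top","side"):
    p=cams.read_camera(n); cv2.imwrite(f"pics/{n}0.png",p["pixels"][:,:,::-1])
    print(n,p["fx"],p["fy"],p["cx"],p["cy"],np.round(p["extrinsics"],3).tolist())
    for t in "box_blue box_green box_yellow box_red tray_blue tray_green tray_yellow tray_red rattle drum".split():
        print(t,[(np.round(d["xy"],1).tolist(),round(d["score"],2)) for d in cams.pinpoint(p,t)][:3])
E
```

```text
pics
{'t': 0.0, 'q': array([ 1.05362283e+00,  1.31154958e-01,  1.48926473e+00,  5.58893398e-05,
        1.52299879e+00, -8.54073337e-02]), 'dq': array([-0.00111343,  0.00082791, -0.00074651, -0.000341  , -0.00064045,
        0.00051384]), 'joint_torque': array([-8.55401158e-04, -5.59840930e+01, -4.91765428e+01,  7.68874283e-02,
        3.51727707e-02, -1.69158075e-04]), 'tool_pos': array([0.25077047, 0.5444621 , 0.21759915]), 'orientation': array([-6.72837306e-01, -3.06808540e+00,  2.71228490e-03]), 'force': array([0.10574279, 0.75249479, 0.07049399]), 'wrist_torque': array([-0.05227537, -0.02406669,  0.03684022]), 'opening': 0.09332529222840906} 0.0188
top 575.4099076279612 575.4099076279612 317.51949509862106 241.03695400630164 [[0.011, -1.0, 0.023, -0.011], [-0.995, -0.013, -0.095, 0.445], [0.095, -0.022, -0.995, 1.382], [0.0, 0.0, 0.0, 1.0]]
box_blue [([237.5, 170.6], 0.83), ([178.6, 331.5], 0.81)]
box_green [([234.3, 161.6], 0.58)]
box_yellow [([236.0, 157.9], 0.67)]
box_red [([229.8, 150.1], 0.92)]
tray_blue [([386.8, 174.3], 0.78)]
tray_green [([318.7, 226.6], 0.85)]
tray_yellow [([172.3, 253.7], 0.94), ([475.2, 171.2], 0.49)]
tray_red [([452.5, 256.5], 0.6), ([476.4, 168.9], 0.51)]
rattle [([476.2, 170.8], 0.61)]
drum [([163.2, 172.4], 0.79)]
side 462.9119863896165 462.9119863896165 314.64342826989036 234.149247984458 [[0.966, -0.259, -0.009, -0.411], [-0.182, -0.656, -0.732, 0.153], [0.184, 0.709, -0.681, 1.153], [0.0, 0.0, 0.0, 1.0]]
box_blue [([359.0, 202.5], 0.77), ([222.9, 199.3], 0.62)]
box_green [([363.7, 197.4], 0.69)]
box_yellow [([367.7, 185.4], 0.68)]
box_red [([371.0, 173.0], 0.76)]
tray_blue [([413.4, 300.1], 0.94)]
tray_green [([337.2, 258.0], 0.79)]
tray_yellow [([279.9, 186.6], 0.72)]
tray_red [([353.1, 378.5], 0.9)]
rattle [([464.2, 376.1], 0.72)]
drum [([335.7, 171.3], 0.7), ([280.1, 184.8], 0.34)]
```

View pics/top0.png

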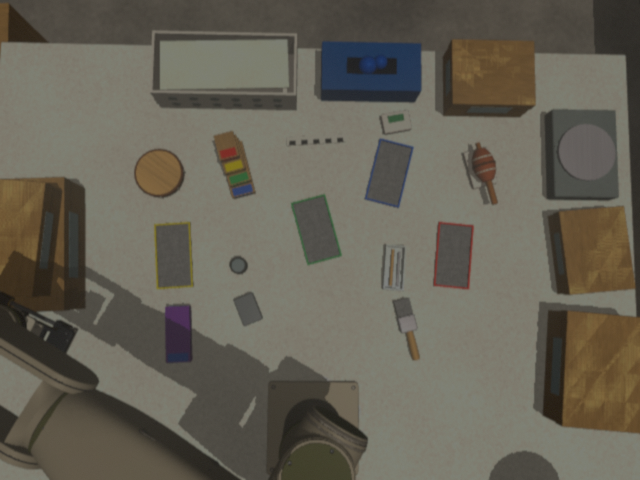

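View pics/side0.png

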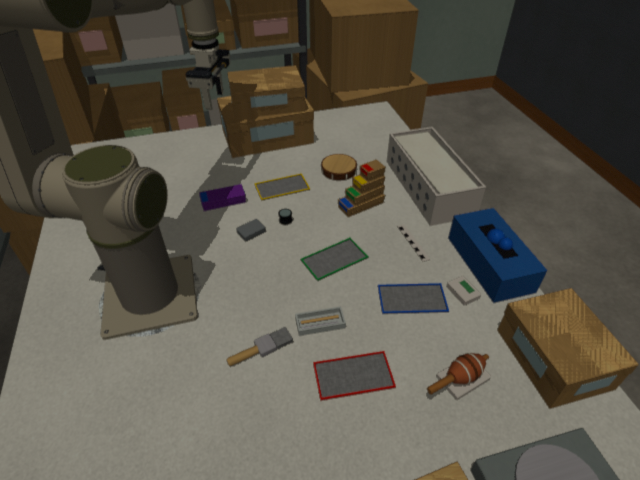

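The stack is at top (235,165), with red, yellow, green and blue labels at about (228,153), (233,166), (238,178) and (243,190). A purple box with a blue end lies apart at (178,333). It isn't stacked, so it's the look-alike to leave alone. Next I'll measure the trays and labels and enlarge the stack.

```bash
cat > h.py <<'E'
from plant import robot,cams
import cv2,numpy as np
from scipy.spatial.transform import Rotation as R
def ray(p,uv):
    E=p["extrinsics"];uv=np.atleast_2d(uv).astype(float)
    d=np.c_[(uv[:,0]-p["cx"])/p["fx"],(uv[:,1]-p["cy"])/p["fy"]]
    if p.get("fish"):
        r=np.linalg.norm(d,axis=1,keepdims=True)+1e-12; d3=np.c_[d/r*np.sin(r),np.cos(r)]
    else: d3=np.c_[d,np.ones(len(d))]
    return -E[:3,:3].T@E[:3,3], d3@E[:3,:3]
def unproj(p,uv,z):
    c,d=ray(p,uv); return (c+d*((z-c[2])/d[:,2])[:,None])[:,:2]
def rect(p,mask,z):
    cs,_=cv2.findContours(mask.astype(np.uint8),cv2.RETR_EXTERNAL,cv2.CHAIN_APPROX_NONE)
    c=max(cs,key=cv2.contourArea)[:,0]
    w=unproj(p,c,z)*1000
    (x,y),(a,b),t=cv2.minAreaRect(w.astype(np.float32))
    if a<b: a,b,t=b,a,t+90
    return np.round([x,y,a,b,(t+90)%180-90],1).tolist()
HUE={"red":(172,8),"yellow":(20,34),"green":(45,85),"blue":(100,125)}
def color(p,c,s=110,v=40):
    h=cv2.cvtColor(p["pixels"],cv2.COLOR_RGB2HSV);a,b=HUE[c];H=h[...,0]
    m=((H>=a)&(H<=b)) if a<b else ((H>=a)|(H<=b))
    return m&(h[...,1]>s)&(h[...,2]>v)
def go(x,y,z,yaw):
    """yaw (deg) = wanted direction of tool x (mod 180) ; mm. prints roll, then offset after roll, cm"""
    s=robot.read_state();M=R.from_rotvec(s["orientation"]).as_matrix()
    cur=np.degrees(np.arctan2(M[1,0],M[0,0])); d=(yaw-cur+90)%180-90
    roll=-np.radians(d)  # tool z down
    M2=M@R.from_rotvec([0,0,roll]).as_matrix()
    o=M2.T@(np.array([x,y,z])/1000-s["tool_pos"])*100
    print("cur",np.round(s["tool_pos"]*1000,1),"yaw %.1f q6 %.2f"%(cur,s["q"][5]),"roll %.3f"%roll,"offset",np.round(o,2),"t",round(s["t"],2),"F",np.round(s["force"],1),"open",round(s["opening"],4))
E
python3 - <<'E'
from h import *
Z={"blue":.032,"green":.064,"yellow":.096,"red":.128}
for n in("top","side"):
    p=cams.read_camera(n)
    for c in Z:
        for d in cams.silhouettes(p,"tray_"+c)[:1]: print(n,"tray",c,round(d["score"],2),rect(p,d["mask"],.006))
    st=np.array([235,165] if n=="top" else [362,188])
    for c in Z:
        m=color(p,c); k,l,s,ce=cv2.connectedComponentsWithStats(m.astype(np.uint8))
        for i in range(1,k):
            if s[i,4]>8 and np.linalg.norm(ce[i]-st)<45: print(n,c,s[i,4],np.round(ce[i],1),rect(p,l==i,Z[c]))
    u,v=st; cr=p["pixels"][v-50:v+50,u-65:u+65,::-1]
    cv2.imwrite(f"pics/c_{n}.png",cv2.resize(cr,None,fx=4,fy=4,interpolation=cv2.INTER_CUBIC))
for t in("rattle","drum"):
  for d in cams.silhouettes(p,t)[:2]: print(t,d["score"],rect(p,d["mask"],.02))
E
cd pics; python3 -c "
import cv2,numpy as np
cv2.imwrite('c.png',np.vstack([cv2.resize(cv2.imread(f),None,fx=.75,fy=.75) for f in('c_top.png','c_side.png')]))"
```

```text
top tray blue 0.57 [618.6, -181.9, 163.5, 90.5, -13.7]
top tray green 0.73 [474.9, -2.3, 160.3, 89.2, 16.4]
top tray yellow 0.92 [405.6, 346.3, 158.7, 87.4, 3.6]
top tray red 0.61 [678.5, 223.3, 74.9, 53.5, 17.1]
top blue 95 [242.  189.5] [567.3, 179.9, 42.3, 13.2, -74.9]
top green 69 [238.2 177.6] [590.9, 185.6, 36.7, 12.2, -70.3]
top yellow 208 [233.5 166. ] [610.6, 193.5, 43.6, 27.7, -72.8]
top red 134 [227.8 152.5] [633.9, 203.1, 35.8, 20.3, -74.7]
side tray blue 0.94 [622.6, -185.0, 161.6, 92.4, -13.7]
side tray green 0.81 [478.4, -5.0, 162.6, 93.9, 15.9]
side tray yellow 0.97 [409.9, 342.7, 160.1, 95.0, 5.0]
side tray red 0.72 [418.4, -343.8, 161.2, 94.8, -4.8]
side blue 57 [346.2 202.3] [571.4, 181.0, 44.3, 15.3, -74.8]
side blue 22 [342.5 206.4] [554.1, 167.6, 41.4, 5.0, -74.6]
side green 58 [353.  191.2] [592.0, 187.0, 43.4, 17.9, -76.0]
side green 26 [349.8 195.5] [577.7, 171.4, 37.6, 7.5, -75.7]
side yellow 129 [359.  180.9] [610.2, 188.4, 57.3, 40.8, -76.8]
side yellow 33 [355.7 193.4] [581.5, 138.7, 64.9, 30.6, -89.1]
side red 73 [365.7 168.6] [630.8, 196.8, 49.5, 33.0, -79.2]
rattle 0.79 [633.0, -415.6, 163.4, 74.9, 22.0]
drum 0.71 [607.9, 379.7, 148.6, 113.0, 74.3]
```

View pics/c.png

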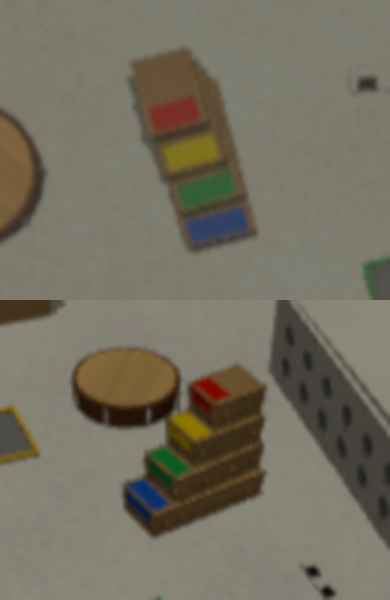

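The crop confirms four brown boxes stepped with red on top and blue at the bottom, yaw about 15°, -x ends toward the robot. I'll move above it for a wrist look.

```bash
python3 - <<'E'
from h import *
go(630,202,300,15.5)
E
```

```text
cur [251.1 544.9 218.6] yaw 155.3 q6 -0.09 roll -0.702 offset [-27.35 -43.17  -8.14] t 1.7 F [-0.4  0.6  0.8] open 0.0929
```

Request:
{"method": "step_arm", "body": {
  "deltas": [
    {"offset":[0,0,-2],"roll":-0.175},
    {"offset":[0,0,-2],"roll":-0.175},
    {"offset":[0,0,-2],"roll":-0.175},
    {"offset":[0,0,-2],"roll":-0.175},
    {"offset":[-3.2,-5.1,0],"roll":0},
    {"offset":[-3.2,-5.1,0],"roll":0},
    {"offset":[-3.2,-5.1,0],"roll":0},
    {"offset":[-3.2,-5.1,0],"roll":0},
    {"offset":[-3.2,-5.1,0],"roll":0},
    {"offset":[-3.2,-5.1,0],"roll":0},
    {"offset":[-3.2,-5.1,0],"roll":0},
    {"offset":[-3.2,-5.1,0],"roll":0}
  ],
  "fingers": 9.3,
  "grip_force": 25
}}

```text
t: 3.2
tool_pos: [0.6073, 0.2179, 0.2988]
orientation: [-0.42, 3.113, 0.0]
force: [1.0, 1.0, 0.2]
opening: 0.0929
```

Request:
{"method": "step_arm", "body": {
  "deltas": [
    {"offset":[-1.8,-2.4,0],"roll":0},
    {"offset":[0,0,0],"roll":0},
    {"offset":[0,0,0],"roll":0}
  ]
}}

```text
t: 3.58
tool_pos: [0.6293, 0.2015, 0.2985]
orientation: [0.42, -3.113, -0.001]
force: [-0.2, 0.2, 0.3]
opening: 0.0931
```

```bash
python3 - <<'E'
from h import *
go(630,202,300,15.5)
p=cams.read_camera("wrist");p["fish"]=1
cv2.imwrite("pics/w1.png",p["pixels"][:,:,::-1]); c,_=ray(p,[0,0]);print(c,p["fx"])
Z={"blue":.032,"green":.064,"yellow":.096,"red":.128}
for c in Z:
    m=color(p,c); k,l,s,ce=cv2.connectedComponentsWithStats(m.astype(np.uint8))
    for i in range(1,k):
        r=rect(p,l==i,Z[c])
        if s[i,4]>80 and abs(r[0]-610)<80 and abs(r[1]-200)<60: print(c,s[i,4],np.round(ce[i],1),r)
E
```

```text
cur [629.3 201.5 298.5] yaw -164.6 q6 -1.61 roll -0.002 offset [-0.08  0.03 -0.15] t 3.58 F [-0.2  0.2  0.3] open 0.0931
[0.55004705 0.17939085 0.46500718] 371.64829954431775
blue 616 [308. 145.] [568.9, 178.6, 46.3, 17.5, -74.4]
green 684 [307.  167.6] [591.8, 184.2, 43.3, 18.5, -74.3]
yellow 203 [303.9 161.7] [587.6, 183.1, 42.7, 23.1, -74.7]
yellow 951 [308.8 192.8] [612.4, 192.4, 42.2, 25.6, -74.6]
red 118 [312.1 210.7] [622.7, 198.0, 30.7, 2.9, -74.6]
red 777 [312.  225.5] [636.0, 202.1, 35.9, 19.4, -74.6]
```

View pics/w1.png

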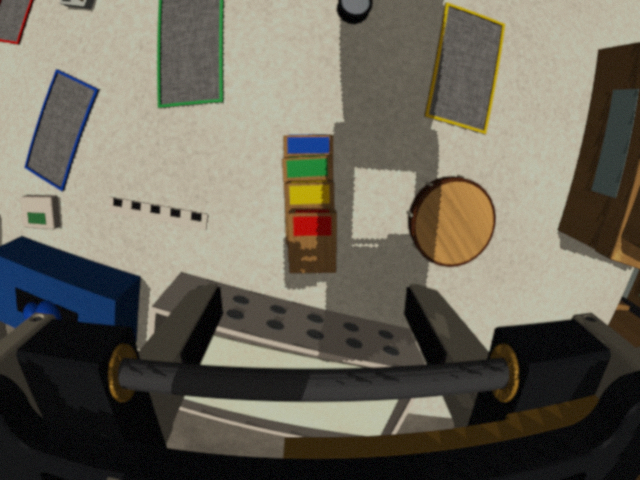

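Wrist view: labels in a column at (308,145), (307,168), (309,193) and (312,225), the red lid ends at about row 272, and the drum is at (452,222), clear of the fingers. I'll compute the red centre from the lid edges, averaged against the label.

```bash
python3 - <<'E'
from h import *
p=cams.read_camera("wrist");p["fish"]=1
g=cv2.cvtColor(p["pixels"],cv2.COLOR_RGB2HSV)
for c in (300,312,324): print(c,[(r,*g[r,c].tolist()) for r in range(262,280,2)])
for r in (222,240,255): print(r,[(c,*g[r,c].tolist()) for c in list(range(282,296,2))+list(range(328,344,2))])
for uv in ([312,214],[313,272],[289,245],[336,245]): print(uv,np.round(unproj(p,uv,.128)*1000,1))
E
```

```text
300 [(262, 15, 155, 69), (264, 19, 167, 64), (266, 15, 170, 60), (268, 14, 160, 67), (270, 16, 167, 64), (272, 16, 121, 82), (274, 23, 54, 99), (276, 19, 41, 107), (278, 21, 41, 105)]
312 [(262, 14, 163, 72), (264, 15, 159, 69), (266, 16, 160, 67), (268, 17, 158, 63), (270, 15, 167, 67), (272, 15, 113, 79), (274, 21, 40, 102), (276, 17, 48, 101), (278, 20, 39, 99)]
324 [(262, 15, 154, 71), (264, 14, 154, 68), (266, 17, 152, 67), (268, 19, 166, 66), (270, 15, 154, 68), (272, 14, 105, 75), (274, 23, 40, 101), (276, 21, 35, 102), (278, 19, 42, 103)]
222 [(282, 26, 31, 187), (284, 18, 65, 157), (286, 15, 150, 119), (288, 16, 160, 132), (290, 15, 160, 143), (292, 8, 197, 150), (294, 1, 243, 168), (328, 0, 241, 89), (330, 3, 217, 87), (332, 12, 165, 74), (334, 16, 160, 70), (336, 22, 80, 83), (338, 24, 41, 99), (340, 25, 45, 102), (342, 21, 43, 102)]
240 [(282, 32, 27, 187), (284, 24, 38, 133), (286, 15, 139, 81), (288, 17, 157, 109), (290, 17, 158, 131), (292, 16, 154, 134), (294, 16, 157, 133), (328, 15, 149, 77), (330, 15, 148, 74), (332, 17, 174, 69), (334, 16, 152, 74), (336, 16, 61, 88), (338, 24, 41, 94), (340, 23, 42, 98), (342, 22, 47, 103)]
255 [(282, 28, 28, 171), (284, 21, 42, 116), (286, 23, 47, 93), (288, 16, 113, 70), (290, 15, 161, 68), (292, 14, 151, 64), (294, 15, 161, 65), (328, 17, 163, 69), (330, 16, 165, 68), (332, 14, 152, 69), (334, 15, 151, 71), (336, 20, 57, 90), (338, 20, 49, 104), (340, 23, 40, 101), (342, 24, 38, 95)]
[312, 214] [[625.7 199.7]]
[313, 272] [[681.4 216.1]]
[289, 245] [[660.7 186.6]]
[336, 245] [[648.8 229.9]]
```

```bash
python3 - <<'E'
from h import *
go(653,207.5,103,15.5)
E
```

```text
cur [629.  202.1 298.9] yaw -164.6 q6 -1.61 roll -0.001 offset [-2.45 -0.13 19.59] t 3.67 F [0.6 0.8 0.6] open 0.0926
```

Request:
{"method": "step_arm", "body": {
  "deltas": [
    {"offset":[-2.4,-0.1,0],"roll":0},
    {"offset":[0,0,5],"roll":0},
    {"offset":[0,0,5],"roll":0},
    {"offset":[0,0,4],"roll":0},
    {"offset":[0,0,3],"roll":0},
    {"offset":[0,0,1.6],"roll":0},
    {"offset":[0,0,1],"roll":0},
    {"offset":[0,0,0],"roll":0}
  ]
}}

```text
t: 4.68
tool_pos: [0.6532, 0.2067, 0.103]
orientation: [-0.421, 3.113, 0.0]
force: [-0.7, 0.1, 0.1]
opening: 0.093
```

Request:
{"method": "step_arm", "body": {
  "deltas": [
    {"offset":[0,0,0],"roll":0},
    {"offset":[0,0,0],"roll":0},
    {"offset":[0,0,0],"roll":0},
    {"offset":[0,0,0],"roll":0},
    {"offset":[0,0,0],"roll":0},
    {"offset":[0,0,0],"roll":0}
  ],
  "fingers": 0,
  "grip_force": 20
}}

```text
t: 5.42
tool_pos: [0.6532, 0.2064, 0.1027]
orientation: [0.42, -3.113, -0.0]
force: [-0.9, -0.1, 1.1]
opening: 0.0457
```

Request:
{"method": "step_arm", "body": {
  "deltas": [
    {"offset":[0,0,-0.5],"roll":0},
    {"offset":[0,0,-1.5],"roll":0},
    {"offset":[0,0,-3],"roll":0},
    {"offset":[0,0,-4],"roll":0},
    {"offset":[0,0,-3],"roll":0},
    {"offset":[0,0,0],"roll":0}
  ]
}}

```text
t: 6.18
tool_pos: [0.6553, 0.2069, 0.2279]
orientation: [-0.419, 3.106, 0.001]
force: [-0.3, 0.2, -0.0]
opening: 0.0458
```

```bash
cat >> h.py <<'E'
Z={"blue":.032,"green":.064,"yellow":.096,"red":.128}
def look(name,trays=(),labels=(),near=(610,200)):
    p=cams.read_camera("wrist");p["fish"]=1
    cv2.imwrite(f"pics/{name}.png",p["pixels"][:,:,::-1])
    for t in trays:
        m=color(p,t,90,40);k,l,s,ce=cv2.connectedComponentsWithStats(cv2.dilate(m.astype(np.uint8),np.ones((3,3),np.uint8)))
        for i in range(1,k):
            r=rect(p,l==i,.006)
            if r[2]>100 and r[2]<200: print("tray",t,s[i,4],np.round(ce[i]),r)
    for t in labels:
        m=color(p,t);k,l,s,ce=cv2.connectedComponentsWithStats(m.astype(np.uint8))
        for i in range(1,k):
            r=rect(p,l==i,Z[t])
            if s[i,4]>100 and abs(r[0]-near[0])<80 and abs(r[1]-near[1])<60: print("label",t,s[i,4],np.round(ce[i]),r)
    return p
E
python3 - <<'E'
from h import *
go(418,-344,200,-4.8)
look("w2",Z,("yellow","green","blue"))
E
```

```text
cur [655.3 206.9 227.9] yaw -164.6 q6 -1.61 roll 0.352 offset [ 19.06 -56.89   2.51] t 6.17 F [-0.3  0.2 -0. ] open 0.0458
tray blue 1711 [ 34. 106.] [623.4, -182.4, 162.8, 94.5, -13.7]
tray yellow 2074 [487.  62.] [418.4, 346.0, 147.8, 93.2, 4.4]
tray yellow 546 [418. 379.] [851.4, 408.8, 112.2, 29.2, 24.3]
tray red 3933 [313. 289.] [750.9, 232.7, 103.6, 56.4, -74.6]
label yellow 212 [309. 136.] [588.9, 183.8, 42.1, 21.0, -74.7]
label yellow 1419 [310. 174.] [612.0, 192.1, 41.7, 24.4, -72.5]
label green 1040 [308. 144.] [591.6, 183.9, 43.7, 18.7, -71.7]
label blue 913 [309. 119.] [569.1, 178.4, 47.0, 17.7, -74.8]
```

View pics/w2.png

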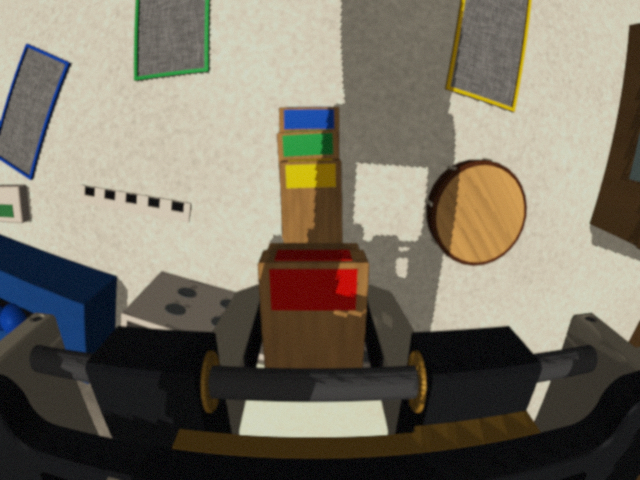

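Red is held level, with the rest of the stack undisturbed. Carrying it to the red tray.

Request:
{"method": "step_arm", "body": {
  "deltas": [
    {"offset":[0,0,0],"roll":0.176},
    {"offset":[0,0,0],"roll":0.176},
    {"offset":[1.0,-3.0,0],"roll":0},
    {"offset":[1.9,-5.7,0],"roll":0},
    {"offset":[1.9,-5.7,0],"roll":0},
    {"offset":[1.9,-5.7,0],"roll":0},
    {"offset":[1.9,-5.7,0],"roll":0},
    {"offset":[1.9,-5.7,0],"roll":0},
    {"offset":[1.9,-5.7,0],"roll":0},
    {"offset":[1.9,-5.7,0],"roll":0},
    {"offset":[1.9,-5.7,0],"roll":0},
    {"offset":[1.9,-5.7,0],"roll":0}
  ]
}}

```text
t: 7.72
tool_pos: [0.4256, -0.3206, 0.2209]
orientation: [-0.131, -3.137, -0.002]
force: [1.0, -0.6, -1.1]
opening: 0.0456
```

Request:
{"method": "step_arm", "body": {
  "deltas": [
    {"offset":[0.7,-2.0,0],"roll":0},
    {"offset":[0.3,-0.6,0],"roll":0},
    {"offset":[0,0,0],"roll":0},
    {"offset":[0,0,0],"roll":0}
  ]
}}

```text
t: 8.22
tool_pos: [0.416, -0.3433, 0.2225]
orientation: [0.129, 3.139, 0.001]
force: [0.8, -0.0, -0.6]
opening: 0.0459
```

```bash
python3 - <<'E'
from h import *
go(418,-344,200,-4.8)
look("w3",Z)
p=cams.read_camera("top");cv2.imwrite("pics/t3.png",p["pixels"][:,:,::-1])
for t in ("red","green","blue","yellow"):
  m=color(p,t,60,30);k,l,s,ce=cv2.connectedComponentsWithStats(m.astype(np.uint8))
  for i in range(1,k):
    if s[i,4]>60: print(t,s[i,4],np.round(ce[i]),rect(p,l==i,.006))
E
```

```text
cur [ 416.  -343.3  222.5] yaw 175.3 q6 -2.27 roll 0.002 offset [-0.21 -0.06  2.25] t 8.22 F [ 0.8 -0.  -0.6] open 0.0459
tray green 1720 [572. 234.] [478.4, -3.9, 165.0, 93.3, 15.9]
tray yellow 632 [208. 380.] [641.3, -502.5, 114.3, 24.5, -15.4]
tray yellow 649 [418. 381.] [663.2, -223.3, 114.8, 26.8, 6.3]
tray red 2198 [313. 175.] [396.3, -341.7, 119.5, 91.5, -4.6]
tray red 3925 [313. 289.] [510.7, -350.8, 102.3, 54.2, 85.3]
red 204 [438. 251.] [421.6, -301.7, 159.6, 29.6, -14.1]
green 74 [396. 118.] [761.5, -199.6, 35.4, 13.6, -79.3]
green 133 [238. 178.] [601.9, 191.7, 43.8, 18.8, -72.1]
green 265 [313. 225.] [476.2, -1.6, 159.4, 87.7, 15.9]
blue 4554 [371.  67.] [889.7, -137.3, 250.9, 139.0, 89.8]
blue 216 [387. 164.] [621.1, -182.7, 158.4, 87.1, -13.7]
blue 133 [242. 190.] [571.9, 182.7, 46.7, 17.7, -74.8]
blue 169 [178. 357.] [161.9, 327.8, 45.8, 19.0, -89.5]
yellow 303 [235. 170.] [614.6, 197.8, 63.2, 54.0, 18.0]
yellow 492 [590. 228.] [503.4, -682.5, 179.1, 78.2, 26.6]
yellow 595 [173. 255.] [407.7, 347.0, 163.4, 90.6, 4.5]
yellow 288 [569. 246.] [451.4, -628.2, 116.0, 55.2, 30.1]
yellow 2022 [455. 363.] [148.4, -312.5, 287.6, 183.2, -35.6]
yellow 124 [477. 322.] [247.9, -398.1, 63.5, 38.5, 45.2]
yellow 253 [397. 397.] [71.4, -200.8, 85.6, 47.3, 68.5]
yellow 189 [348. 412.] [37.3, -88.8, 90.1, 40.6, -48.2]
yellow 483 [416. 433.] [-9.2, -254.4, 155.3, 90.4, 20.4]
yellow 227 [320. 439.] [-25.9, -16.6, 90.3, 41.4, -34.0]
yellow 145 [227. 445.] [-45.6, 199.6, 87.6, 41.7, -69.3]
yellow 340 [246. 466.] [-90.4, 152.2, 84.1, 69.8, -41.6]
yellow 316 [289. 469.] [-101.8, 58.5, 114.7, 53.3, -56.2]
yellow 73 [405. 470.] [-99.9, -218.7, 38.4, 25.4, -27.5]
```

View pics/w3.png

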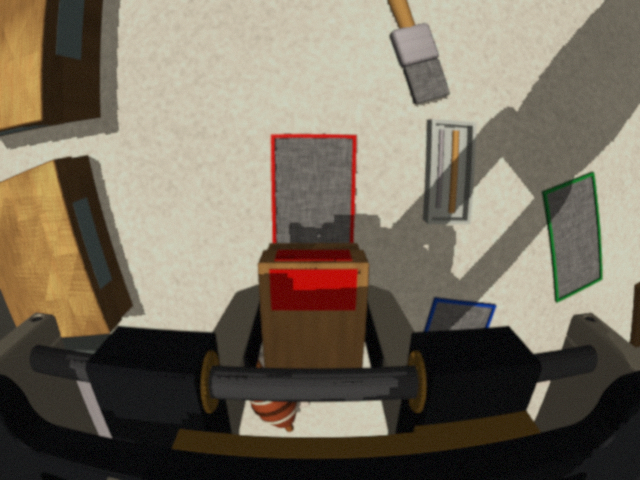

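Red tray is straight ahead, near edge at row 134, columns 272–356; its centre is about (418,-343.6), matching the side camera. I'll check the box's offset in the hand and descend.

Request:
{"method": "step_arm", "body": {
  "deltas": [
    {"offset":[-0.2,0,2],"roll":0},
    {"offset":[0,0,5],"roll":0},
    {"offset":[0,0,5],"roll":0},
    {"offset":[0,0,4],"roll":0},
    {"offset":[0,0,2.5],"roll":0},
    {"offset":[0,0,1],"roll":0},
    {"offset":[0,0,0],"roll":0},
    {"offset":[0,0,0],"roll":0}
  ]
}}

```text
t: 9.32
tool_pos: [0.418, -0.3455, 0.0289]
orientation: [0.131, 3.137, -0.002]
force: [-0.3, 0.1, -0.4]
opening: 0.0459
```

```bash
cat >> h.py <<'E'
def held(p,c,top=.0253):
    s=robot.read_state();z=s["tool_pos"][2]+top
    m=color(p,c);m[:230]=0; k,l,st,ce=cv2.connectedComponentsWithStats(m.astype(np.uint8))
    i=1+np.argmax(st[1:,4]); ys,xs=np.where(l==i)
    M=R.from_rotvec(s["orientation"]).as_matrix()
    for r in (ys.max(),ys.min()):
        w=unproj(p,[np.mean(xs[ys==r]),r],z)[0]; print("held",c,r,np.round((np.r_[w,z]-s["tool_pos"])@M*1000,1))
E
python3 - <<'E'
from h import *
go(418,-343.6,8.7,-4.7)
p=look("w4",["red"]); held(p,"red")
for uv in ([312,263],):
    s=robot.read_state();print(unproj(p,uv,s["tool_pos"][2]+.0253)*1000-s["tool_pos"][:2]*1000)
E
```

```text
cur [ 418.  -345.5   28.9] yaw 175.2 q6 -2.27 roll -0.002 offset [0.02 0.19 2.02] t 9.32 F [-0.3  0.1 -0.4] open 0.0459
held red 310 [  7.8   0.1 -25.3]
held red 269 [ 26.7   0.1 -25.4]
[[-29.26518811   2.14390218]]
```

Box is centred in the hand (front edge 29.3 mm, expected 30).

Request:
{"method": "step_arm", "body": {
  "deltas": [
    {"offset":[0,0.2,0.8],"roll":0},
    {"offset":[0,0,0.5],"roll":0},
    {"offset":[0,0,0.3],"roll":0},
    {"offset":[0,0,0.2],"roll":0},
    {"offset":[0,0,0.1],"roll":0},
    {"offset":[0,0,0.1],"roll":0},
    {"offset":[0,0,0],"roll":0},
    {"offset":[0,0,0],"roll":0}
  ]
}}

```text
t: 10.38
tool_pos: [0.4174, -0.3428, 0.0086]
orientation: [-0.132, -3.139, -0.0]
force: [-3.7, 4.1, 9.4]
opening: 0.0459
```

Contact felt. Release and rise.

Request:
{"method": "step_arm", "body": {
  "deltas": [
    {"offset":[0,0,0],"roll":0},
    {"offset":[0,0,0],"roll":0},
    {"offset":[0,0,0],"roll":0},
    {"offset":[0,0,0],"roll":0},
    {"offset":[0,0,-1],"roll":0},
    {"offset":[0,0,-2],"roll":0},
    {"offset":[0,0,-4],"roll":0},
    {"offset":[0,0,-5],"roll":0},
    {"offset":[0,0,-5],"roll":0},
    {"offset":[0,0,-5],"roll":0},
    {"offset":[0,0,-2],"roll":0},
    {"offset":[0,0,0],"roll":0}
  ],
  "fingers": 9.3
}}

```text
t: 11.88
tool_pos: [0.418, -0.3434, 0.2492]
orientation: [0.131, 3.136, -0.003]
force: [0.0, 1.0, -1.0]
opening: 0.093
```

```bash
python3 - <<'E'
from h import *
Z["red"]=.034
p=look("w5",["red"],["red"],(400,-340))
go(650,207,220,15.5)
E
```

```text
tray red 2956 [314. 200.] [418.2, -343.4, 163.1, 91.5, -5.0]
label red 1851 [314. 198.] [412.5, -342.8, 149.5, 82.5, -5.2]
label red 635 [314. 191.] [399.9, -341.0, 36.7, 19.4, 87.1]
cur [ 417.3 -342.7  247. ] yaw 175.2 q6 -2.27 roll -0.354 offset [-37.12  46.75   2.7 ] t 11.93 F [-0.   0.5 -0. ] open 0.093
```

View pics/w5.png

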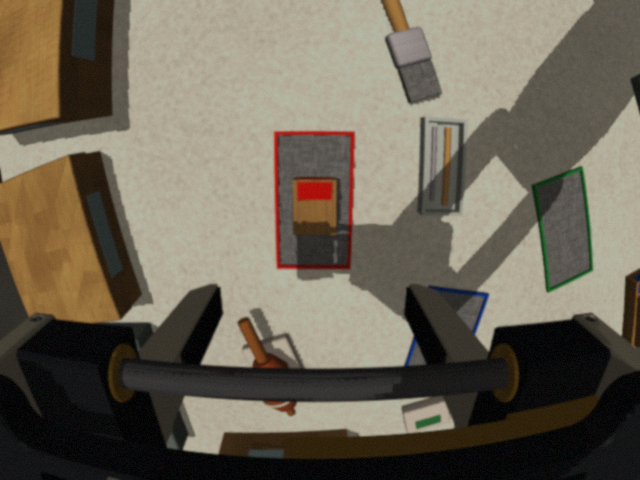

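Red sits centred in the tray (label at pixel (314,191), centre about 1.5 mm off), with the rattle untouched at (265,365). Now back to the stack for yellow.

Request:
{"method": "step_arm", "body": {
  "deltas": [
    {"offset":[0,0,0],"roll":-0.177},
    {"offset":[0,0,0],"roll":-0.177},
    {"offset":[-3.6,4.6,0],"roll":0},
    {"offset":[-3.6,4.6,0],"roll":0},
    {"offset":[-3.6,4.6,0],"roll":0},
    {"offset":[-3.6,4.6,0],"roll":0},
    {"offset":[-3.6,4.6,0],"roll":0},
    {"offset":[-3.6,4.6,0],"roll":0},
    {"offset":[-3.6,4.6,0],"roll":0},
    {"offset":[-3.6,4.6,0],"roll":0},
    {"offset":[-3.6,4.6,0],"roll":0},
    {"offset":[-3.6,4.6,0],"roll":0}
  ]
}}

```text
t: 13.42
tool_pos: [0.6407, 0.1982, 0.2438]
orientation: [0.423, -3.108, 0.001]
force: [0.2, -0.3, 0.7]
opening: 0.0928
```

Request:
{"method": "step_arm", "body": {
  "deltas": [
    {"offset":[0,0.3,0],"roll":0},
    {"offset":[0,0,0],"roll":0},
    {"offset":[0,0,0],"roll":0},
    {"offset":[0,0,0],"roll":0}
  ]
}}

```text
t: 13.92
tool_pos: [0.6407, 0.1982, 0.248]
orientation: [-0.421, 3.113, -0.0]
force: [-0.0, -0.7, 0.2]
opening: 0.0932
```

```bash
python3 - <<'E'
from h import *
p=look("w6",["yellow","green","blue"],["yellow","green","blue"])
h=cv2.cvtColor(p["pixels"],cv2.COLOR_RGB2HSV)
HUE["yellow"]=(22,34)
m=color(p,"yellow",190,60);k,l,s,ce=cv2.connectedComponentsWithStats(m.astype(np.uint8))
for i in range(1,k):
    r=rect(p,l==i,.096)
    if s[i,4]>100 and abs(r[0]-610)<60: print("strict",s[i,4],ce[i],r)
go(640.2,200,71,15.5)
E
```

```text
tray yellow 2351 [486.  68.] [409.8, 345.5, 165.2, 93.6, 4.5]
tray yellow 708 [119. 372.] [968.9, -19.7, 131.3, 47.6, -3.3]
tray yellow 618 [506. 371.] [810.4, 548.0, 116.8, 46.8, 32.9]
tray green 1488 [182.  58.] [498.2, 3.3, 122.4, 90.8, 15.5]
tray blue 1835 [ 43. 122.] [623.6, -182.7, 163.3, 94.3, -13.7]
label yellow 195 [311. 150.] [581.3, 180.4, 42.3, 10.7, -67.6]
label yellow 125 [315. 178.] [601.2, 189.6, 36.2, 3.2, -71.3]
label yellow 1109 [315. 193.] [614.3, 192.8, 41.0, 21.2, -74.5]
label green 904 [313. 162.] [591.9, 183.9, 43.6, 18.7, -71.8]
label blue 803 [314. 137.] [568.7, 178.5, 45.9, 17.6, -74.5]
strict 1011 [315.09198813 192.64292779] [614.3, 192.8, 40.9, 19.5, -74.5]
cur [640.8 198.3 248.1] yaw -164.6 q6 -1.62 roll -0.002 offset [ 0.02  0.18 17.71] t 13.97 F [ 1.1 -0.2  0.1] open 0.093
```

View pics/w6.png

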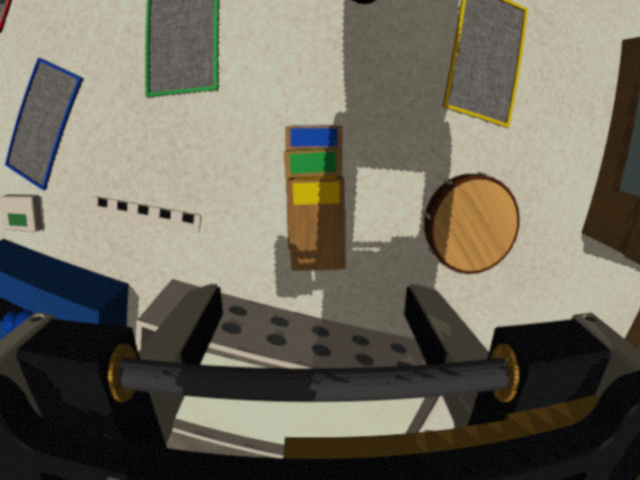

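Yellow's label is at (315,193), giving a box centre of about (642.5,200.6). Descending.

Request:
{"method": "step_arm", "body": {
  "deltas": [
    {"offset":[-0.2,0.2,3],"roll":0},
    {"offset":[0,0,5],"roll":0},
    {"offset":[0,0,4],"roll":0},
    {"offset":[0,0,3],"roll":0},
    {"offset":[0,0,1.7],"roll":0},
    {"offset":[0,0,1],"roll":0},
    {"offset":[0,0,0],"roll":0},
    {"offset":[0,0,0],"roll":0}
  ]
}}

```text
t: 14.98
tool_pos: [0.6432, 0.2022, 0.0723]
orientation: [-0.423, 3.111, 0.0]
force: [-0.1, 0.5, -0.4]
opening: 0.0929
```

Request:
{"method": "step_arm", "body": {
  "deltas": [
    {"offset":[0,0,0],"roll":0},
    {"offset":[0,0,0],"roll":0},
    {"offset":[0,0,0],"roll":0},
    {"offset":[0,0,0],"roll":0},
    {"offset":[0,0,0],"roll":0},
    {"offset":[0,0,0],"roll":0}
  ],
  "fingers": 0,
  "grip_force": 20
}}

```text
t: 15.72
tool_pos: [0.6421, 0.202, 0.0706]
orientation: [0.423, -3.113, -0.0]
force: [0.3, -0.0, -0.1]
opening: 0.05
```

Request:
{"method": "step_arm", "body": {
  "deltas": [
    {"offset":[0,0,-0.5],"roll":0},
    {"offset":[0,0,-1.5],"roll":0},
    {"offset":[0,0,-3],"roll":0},
    {"offset":[0,0,-4],"roll":0},
    {"offset":[0,0,-3],"roll":0},
    {"offset":[0,0,0],"roll":0},
    {"offset":[0,0,0],"roll":0}
  ]
}}

```text
t: 16.6
tool_pos: [0.6417, 0.2019, 0.1896]
orientation: [0.423, -3.112, 0.0]
force: [-0.5, 0.2, -2.3]
opening: 0.0503
```

```bash
python3 - <<'E'
from h import *
HUE["yellow"]=(22,34)
p=look("w7",["yellow"],["green","blue"])
held(p,"yellow")
go(408.5,345.5,190,4.5)
E
```

```text
tray yellow 2371 [504.  70.] [414.5, 345.7, 155.1, 93.2, 4.5]
tray yellow 4730 [311. 261.] [689.1, 212.6, 103.0, 50.9, -73.0]
label green 1307 [309. 166.] [591.6, 184.0, 43.6, 18.8, -71.6]
label blue 1148 [310. 136.] [568.7, 178.6, 46.7, 17.6, -74.6]
held yellow 284 [ 18.9 -14.6 -25.2]
held yellow 238 [ 39.   16.7 -25.2]
cur [641.2 201.7 188.7] yaw -164.5 q6 -1.61 roll 0.192 offset [22.07 16.16 -0.08] t 16.65 F [-0.3  0.2 -1.6] open 0.0502
```

Request:
{"method": "step_arm", "body": {
  "deltas": [
    {"offset":[0,0,0],"roll":0.096},
    {"offset":[0,0,0],"roll":0.096},
    {"offset":[2,1.5,0],"roll":0},
    {"offset":[4,2.9,0],"roll":0},
    {"offset":[4,2.9,0],"roll":0},
    {"offset":[4,2.9,0],"roll":0},
    {"offset":[4,2.9,0],"roll":0},
    {"offset":[3,2.2,0],"roll":0},
    {"offset":[1.1,0.8,0],"roll":0},
    {"offset":[0,0,0],"roll":0},
    {"offset":[0,0,0],"roll":0}
  ]
}}

```text
t: 18.02
tool_pos: [0.41, 0.3445, 0.1902]
orientation: [0.121, -3.139, 0.001]
force: [0.2, -0.4, -1.8]
opening: 0.0502
```

```bash
python3 - <<'E'
from h import *
HUE["yellow"]=(22,34)
p=look("w8",["yellow"])
held(p,"yellow")
go(408.5,345.5,8.6,4.5)
m=color(p,"yellow",90,40);k,l,s,ce=cv2.connectedComponentsWithStats(m.astype(np.uint8))
for i in range(1,k):
    if s[i,4]>200: print(s[i],rect(p,l==i,.006))
E
```

```text
tray yellow 4810 [311. 262.] [459.2, 345.9, 103.5, 51.2, -84.1]
held yellow 285 [ 19.5 -11.7 -25.3]
held yellow 238 [ 39.9  17.6 -25.3]
cur [410.2 344.4 190.3] yaw -175.6 q6 -1.04 roll -0.002 offset [ 0.15  0.13 18.17] t 18.07 F [-0.1 -0.4 -1.3] open 0.0497
[ 268  131   95   89 1195] [371.6, 343.0, 89.0, 85.1, -85.6]
[266 222  90  12 813] [422.9, 342.5, 87.7, 10.3, -84.0]
[ 260  238  102   48 4488] [459.1, 346.0, 101.4, 49.0, -84.1]
```

View pics/w8.png

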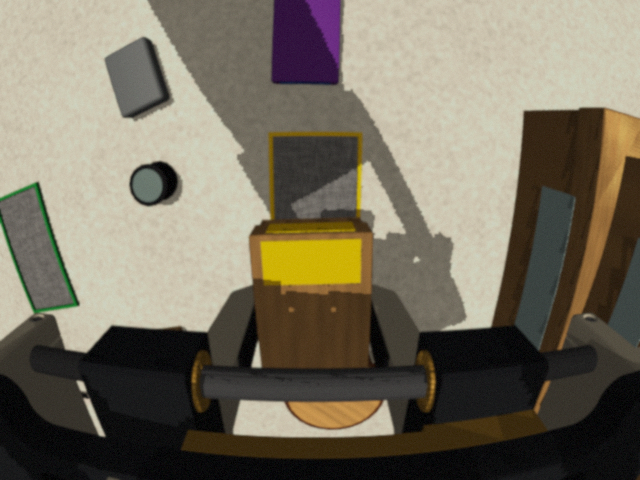

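Tray's near edge is at row 132, columns 269–361, so its centre is about (409.2,345.7). The drum and purple box are clear. Lowering.

Request:
{"method": "step_arm", "body": {
  "deltas": [
    {"offset":[0.1,0.1,2],"roll":0},
    {"offset":[0,0,4],"roll":0},
    {"offset":[0,0,5],"roll":0},
    {"offset":[0,0,3.2],"roll":0},
    {"offset":[0,0,1.6],"roll":0},
    {"offset":[0,0,1],"roll":0},
    {"offset":[0,0,0.5],"roll":0},
    {"offset":[0,0,0.4],"roll":0},
    {"offset":[0,0,0.3],"roll":0},
    {"offset":[0,0,0.2],"roll":0},
    {"offset":[0,0,0],"roll":0}
  ]
}}

```text
t: 19.45
tool_pos: [0.4082, 0.3462, 0.0087]
orientation: [-0.123, 3.139, 0.0]
force: [-0.4, -0.3, -1.2]
opening: 0.0504
```

Request:
{"method": "step_arm", "body": {
  "deltas": [
    {"offset":[0,0,0.1],"roll":0},
    {"offset":[0,0,0],"roll":0}
  ]
}}

```text
t: 19.7
tool_pos: [0.4083, 0.3462, 0.0085]
orientation: [-0.123, 3.139, 0.0]
force: [-2.4, -2.6, 7.4]
opening: 0.05
```

Request:
{"method": "step_arm", "body": {
  "deltas": [
    {"offset":[0,0,0],"roll":0},
    {"offset":[0,0,0],"roll":0},
    {"offset":[0,0,0],"roll":0},
    {"offset":[0,0,0],"roll":0},
    {"offset":[0,0,-1],"roll":0},
    {"offset":[0,0,-2],"roll":0},
    {"offset":[0,0,-4],"roll":0},
    {"offset":[0,0,-5],"roll":0},
    {"offset":[0,0,-5],"roll":0},
    {"offset":[0,0,-5],"roll":0},
    {"offset":[0,0,0],"roll":0},
    {"offset":[0,0,0],"roll":0}
  ],
  "fingers": 9.3
}}

```text
t: 21.2
tool_pos: [0.4081, 0.3461, 0.2277]
orientation: [-0.123, 3.139, 0.0]
force: [-0.3, 0.1, -0.7]
opening: 0.0931
```

```bash
python3 - <<'E'
from h import *
HUE["yellow"]=(22,34);Z["yellow"]=.034
p=look("w9",["yellow"],["yellow"],(390,345))
go(629,196,200,17.5)
E
```

```text
tray yellow 3081 [313. 205.] [409.8, 346.0, 163.8, 91.7, 4.5]
label yellow 1759 [313. 206.] [403.4, 345.4, 148.3, 82.1, 4.5]
label yellow 805 [313. 183.] [378.7, 343.2, 40.1, 19.8, -85.2]
cur [407.6 345.7 226.6] yaw -175.5 q6 -1.04 roll -0.227 offset [-16.62 -20.93   2.64] t 21.25 F [ 0.1  1.  -0.5] open 0.093
```

Yellow is centred to within 2 mm. Next green.

Request:
{"method": "step_arm", "body": {
  "deltas": [
    {"offset":[0,0,0],"roll":-0.115},
    {"offset":[0,0,0],"roll":-0.115},
    {"offset":[-3.3,-4.2,0],"roll":0},
    {"offset":[-3.3,-4.2,0],"roll":0},
    {"offset":[-3.3,-4.2,0],"roll":0},
    {"offset":[-3.3,-4.2,0],"roll":0},
    {"offset":[-3.4,-4.2,0],"roll":0},
    {"offset":[0,0,0],"roll":0},
    {"offset":[0,0,0],"roll":0},
    {"offset":[0,0,0],"roll":0}
  ]
}}

```text
t: 22.5
tool_pos: [0.6289, 0.1973, 0.2271]
orientation: [0.484, -3.103, -0.0]
force: [0.2, 0.6, -0.3]
opening: 0.0931
```

```bash
python3 - <<'E'
from h import *
p=look("w10",["green","blue"],["green","blue"])
go(631,196.8,39,18)
E
```

```text
tray green 1613 [179.  60.] [499.7, 4.0, 118.2, 90.9, 15.7]
tray blue 1810 [ 37. 118.] [623.6, -182.9, 163.6, 94.0, -13.7]
label green 1000 [312. 177.] [591.7, 184.1, 43.2, 18.4, -71.0]
label blue 906 [314. 149.] [568.9, 178.9, 46.9, 18.1, -74.2]
cur [629.  197.4 227.6] yaw -162.3 q6 -1.65 roll -0.004 offset [-0.17 -0.12 18.86] t 22.55 F [-0.6  0.8  0.8] open 0.0928
```

View pics/w10.png

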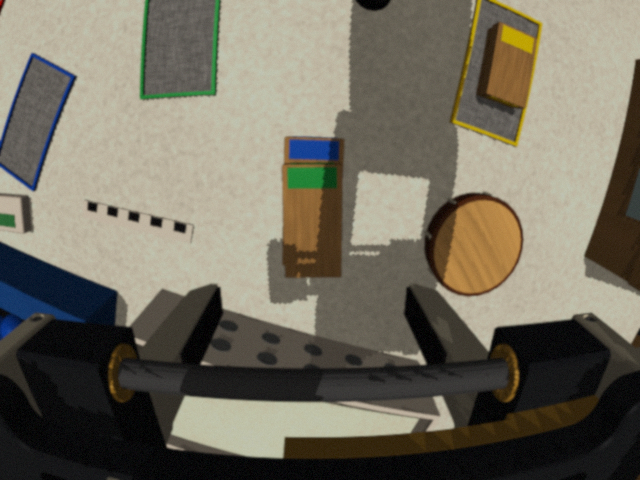

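Green lid (label (312,177)) lies in line with the tool, and yellow is in its tray at (513,65). Descending.

Request:
{"method": "step_arm", "body": {
  "deltas": [
    {"offset":[-0.2,-0.1,3],"roll":0},
    {"offset":[0,0,5],"roll":0},
    {"offset":[0,0,5],"roll":0},
    {"offset":[0,0,3],"roll":0},
    {"offset":[0,0,1.8],"roll":0},
    {"offset":[0,0,1],"roll":0},
    {"offset":[0,0,0],"roll":0},
    {"offset":[0,0,0],"roll":0}
  ]
}}

```text
t: 23.55
tool_pos: [0.6334, 0.1963, 0.0414]
orientation: [-0.482, 3.102, 0.0]
force: [0.7, 0.4, 0.4]
opening: 0.0927
```

Request:
{"method": "step_arm", "body": {
  "deltas": [
    {"offset":[0,0,0],"roll":0},
    {"offset":[0,0,0],"roll":0},
    {"offset":[0,0,0],"roll":0},
    {"offset":[0,0,0],"roll":0},
    {"offset":[0,0,0],"roll":0},
    {"offset":[0,0,0],"roll":0}
  ],
  "fingers": 0,
  "grip_force": 25
}}

```text
t: 24.3
tool_pos: [0.6322, 0.1961, 0.0396]
orientation: [0.482, -3.104, -0.0]
force: [-1.3, 0.9, 0.3]
opening: 0.0534
```

Request:
{"method": "step_arm", "body": {
  "deltas": [
    {"offset":[0,0,-0.5],"roll":0},
    {"offset":[0,0,-1.5],"roll":0},
    {"offset":[0,0,-3],"roll":0},
    {"offset":[0,0,-4],"roll":0},
    {"offset":[0,0,-3],"roll":0},
    {"offset":[0,0,-1],"roll":0},
    {"offset":[0,0,0],"roll":0}
  ]
}}

```text
t: 25.18
tool_pos: [0.6326, 0.1961, 0.1703]
orientation: [-0.482, 3.103, 0.0]
force: [0.3, -0.3, -2.9]
opening: 0.0536
```

```bash
python3 - <<'E'
from h import *
p=look("w11",["green"],["blue"])
held(p,"green")
go(477.5,-3,170,15.9)
E
```

```text
tray green 5385 [312. 230.] [643.5, 198.6, 104.5, 46.4, -72.2]
label blue 1284 [316. 149.] [568.8, 178.5, 46.9, 18.2, -74.1]
held green 254 [ 31.8 -18.9 -25.3]
held green 230 [ 41.9  -0.5 -25.3]
cur [631.8 195.9 168.8] yaw -162.3 q6 -1.66 roll 0.031 offset [ 20.29 -14.9   -0.1 ] t 25.23 F [ 0.6 -1.  -3. ] open 0.0539
```

Request:
{"method": "step_arm", "body": {
  "deltas": [
    {"offset":[1.5,-1.1,0],"roll":0.031},
    {"offset":[3.5,-2.6,0],"roll":0},
    {"offset":[4.5,-3.3,0],"roll":0},
    {"offset":[4.5,-3.3,0],"roll":0},
    {"offset":[3.5,-2.6,0],"roll":0},
    {"offset":[2,-1.4,0],"roll":0},
    {"offset":[0.8,-0.6,0],"roll":0},
    {"offset":[0,0,0],"roll":0},
    {"offset":[0,0,0],"roll":0}
  ]
}}

```text
t: 26.35
tool_pos: [0.4786, -0.0025, 0.1693]
orientation: [0.435, -3.111, -0.001]
force: [-0.3, -0.8, -2.3]
opening: 0.0536
```

```bash
python3 - <<'E'
from h import *
p=look("w12",["green"])
go(477.5,-3,9.6,15.9)
m=color(p,"green",90,40);k,l,s,ce=cv2.connectedComponentsWithStats(m.astype(np.uint8))
for i in range(1,k):
    if s[i,4]>150: print(s[i],rect(p,l==i,.006))
E
```

```text
tray green 5405 [313. 231.] [489.1, -0.2, 104.3, 46.2, -74.0]
cur [478.6  -2.5 169.4] yaw -164.1 q6 -1.96 roll 0.001 offset [ 0.11 -0.03 15.98] t 26.4 F [ 0.2  0.2 -2.2] open 0.0539
[ 263  132  100   69 1560] [431.4, -16.8, 89.8, 61.2, -74.0]
[ 257  208  112   47 5073] [489.1, -0.2, 102.3, 44.3, -74.0]
```

View pics/w12.png

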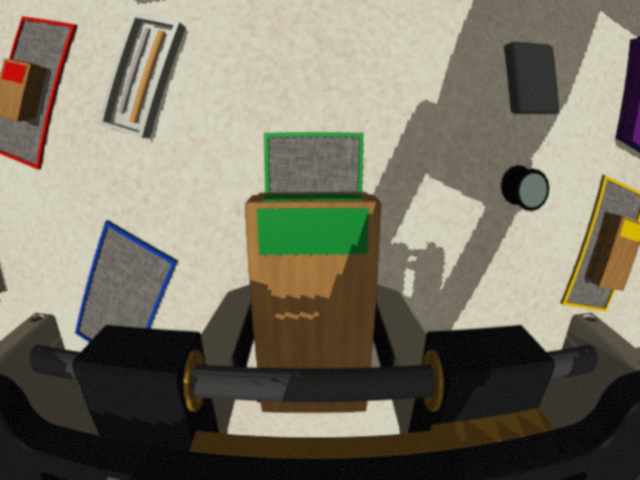

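Green tray's near edge is at row 132, columns 264–363, with the box right over it. Lowering.

Request:
{"method": "step_arm", "body": {
  "deltas": [
    {"offset":[0,-0.1,2],"roll":0},
    {"offset":[0,0,4],"roll":0},
    {"offset":[0,0,4],"roll":0},
    {"offset":[0,0,2.5],"roll":0},
    {"offset":[0,0,1.2],"roll":0},
    {"offset":[0,0,0.8],"roll":0},
    {"offset":[0,0,0.5],"roll":0},
    {"offset":[0,0,0.4],"roll":0},
    {"offset":[0,0,0.3],"roll":0},
    {"offset":[0,0,0.2],"roll":0},
    {"offset":[0,0,0.1],"roll":0},
    {"offset":[0,0,0],"roll":0}
  ]
}}

```text
t: 27.9
tool_pos: [0.4785, -0.0042, 0.0097]
orientation: [-0.434, 3.111, -0.0]
force: [0.3, 0.1, -3.4]
opening: 0.0538
```

Request:
{"method": "step_arm", "body": {
  "deltas": [
    {"offset":[0,0,0.1],"roll":0},
    {"offset":[0,0,0],"roll":0}
  ]
}}

```text
t: 28.15
tool_pos: [0.4786, -0.0042, 0.0096]
orientation: [0.434, -3.111, 0.0]
force: [-5.1, -0.1, 7.9]
opening: 0.0536
```

Request:
{"method": "step_arm", "body": {
  "deltas": [
    {"offset":[0,0,0],"roll":0},
    {"offset":[0,0,0],"roll":0},
    {"offset":[0,0,0],"roll":0},
    {"offset":[0,0,0],"roll":0},
    {"offset":[0,0,-1],"roll":0},
    {"offset":[0,0,-2],"roll":0},
    {"offset":[0,0,-4],"roll":0},
    {"offset":[0,0,-5],"roll":0},
    {"offset":[0,0,-5],"roll":0},
    {"offset":[0,0,-5],"roll":0},
    {"offset":[0,0,0],"roll":0},
    {"offset":[0,0,0],"roll":0}
  ],
  "fingers": 9.3
}}

```text
t: 29.65
tool_pos: [0.4784, -0.0041, 0.2287]
orientation: [-0.434, 3.111, -0.0]
force: [-1.3, 0.8, -1.2]
opening: 0.093
```

```bash
python3 - <<'E'
from h import *
Z["green"]=.034
p=look("w13",["green"],["green"],(440,-14))
go(620,192.5,225,15.6)
E
```

```text
tray green 2500 [315. 203.] [477.9, -2.6, 160.9, 89.7, 15.8]
label green 1350 [315. 205.] [472.5, -4.2, 146.4, 80.8, 15.9]
label green 851 [313. 170.] [437.8, -16.1, 43.0, 17.8, -74.1]
cur [477.8  -4.1 227.6] yaw -164.1 q6 -1.96 roll 0.005 offset [-18.98  15.11   0.25] t 29.7 F [-0.1 -1.1  0.6] open 0.0929
```

Green is within about 2 mm of centre. Now blue.

Request:
{"method": "step_arm", "body": {
  "deltas": [
    {"offset":[-2.7,2.2,0],"roll":0},
    {"offset":[-4.1,3.2,0],"roll":0},
    {"offset":[-4.1,3.2,0],"roll":0},
    {"offset":[-4.1,3.2,0],"roll":0},
    {"offset":[-3,2.4,0],"roll":0},
    {"offset":[-1,0.9,0],"roll":0},
    {"offset":[0,0,0],"roll":0},
    {"offset":[0,0,0],"roll":0}
  ]
}}

```text
t: 30.7
tool_pos: [0.6193, 0.1919, 0.2282]
orientation: [0.433, -3.11, 0.001]
force: [0.1, 0.2, 0.6]
opening: 0.093
```

```bash
python3 - <<'E'
from h import *
p=look("w14",["blue"],["blue"])
go(620.2,192.9,8,15.7)
E
```

```text
tray blue 1859 [ 36. 136.] [623.6, -182.9, 163.9, 94.0, -13.7]
label blue 877 [314. 160.] [568.8, 178.3, 46.9, 17.7, -74.2]
cur [619.5 191.9 228.6] yaw -164.2 q6 -1.63 roll 0.002 offset [-0.11  0.09 22.06] t 30.75 F [ 0.2 -0.3  0.4] open 0.0927
```

View pics/w14.png

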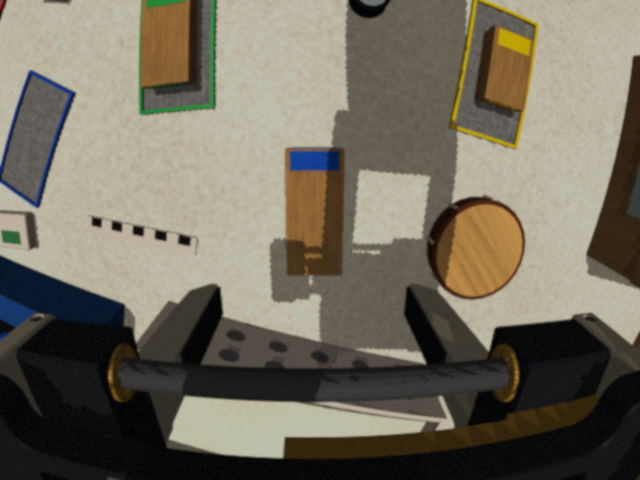

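Only the brown blue-labelled box (label (314,160)) is left at the stack site. Descending.

Request:
{"method": "step_arm", "body": {
  "deltas": [
    {"offset":[-0.1,0.1,3],"roll":0},
    {"offset":[0,0,5],"roll":0},
    {"offset":[0,0,5],"roll":0},
    {"offset":[0,0,4],"roll":0},
    {"offset":[0,0,3],"roll":0},
    {"offset":[0,0,1.4],"roll":0},
    {"offset":[0,0,0.6],"roll":0},
    {"offset":[0,0,0],"roll":0},
    {"offset":[0,0,0],"roll":0}
  ]
}}

```text
t: 31.88
tool_pos: [0.6218, 0.1946, 0.0103]
orientation: [-0.434, 3.109, 0.0]
force: [-0.7, -0.4, -0.0]
opening: 0.0928
```

Request:
{"method": "step_arm", "body": {
  "deltas": [
    {"offset":[0,0,0],"roll":0},
    {"offset":[0,0,0],"roll":0},
    {"offset":[0,0,0],"roll":0},
    {"offset":[0,0,0],"roll":0},
    {"offset":[0,0,0],"roll":0},
    {"offset":[0,0,0],"roll":0}
  ],
  "fingers": 0,
  "grip_force": 30
}}

```text
t: 32.62
tool_pos: [0.6206, 0.1942, 0.0087]
orientation: [0.434, -3.111, 0.0]
force: [-0.3, -0.5, 0.9]
opening: 0.0573
```

Request:
{"method": "step_arm", "body": {
  "deltas": [
    {"offset":[0,0,-0.5],"roll":0},
    {"offset":[0,0,-1.5],"roll":0},
    {"offset":[0,0,-3],"roll":0},
    {"offset":[0,0,-4],"roll":0},
    {"offset":[0,0,-4],"roll":0},
    {"offset":[0,0,-2],"roll":0},
    {"offset":[0,0,0],"roll":0},
    {"offset":[0,0,0],"roll":0}
  ]
}}

```text
t: 33.62
tool_pos: [0.6196, 0.1941, 0.1566]
orientation: [0.434, -3.109, 0.0]
force: [0.1, -0.1, -2.4]
opening: 0.058
```

```bash
python3 - <<'E'
from h import *
go(622,-182.5,158,-13.7)
E
```

```text
cur [619.6 194.1 156.6] yaw -164.1 q6 -1.62 roll 0.516 offset [ -9.15 -36.53  -0.12] t 33.62 F [ 0.1 -0.1 -2.4] open 0.058
```

Request:
{"method": "step_arm", "body": {
  "deltas": [
    {"offset":[0,0,0],"roll":0.172},
    {"offset":[0,0,0],"roll":0.172},
    {"offset":[0,0,0],"roll":0.172},
    {"offset":[-0.5,-2.0,0],"roll":0},
    {"offset":[-1.1,-4.5,0],"roll":0},
    {"offset":[-1.4,-5.5,0],"roll":0},
    {"offset":[-1.4,-5.5,0],"roll":0},
    {"offset":[-1.4,-5.5,0],"roll":0},
    {"offset":[-1.4,-5.5,0],"roll":0},
    {"offset":[-1.1,-4.5,0],"roll":0},
    {"offset":[-0.6,-2.5,0],"roll":0},
    {"offset":[-0.2,-1,0],"roll":0}
  ]
}}

```text
t: 35.12
tool_pos: [0.6212, -0.1841, 0.157]
orientation: [-0.374, -3.117, -0.0]
force: [0.3, 0.5, -2.9]
opening: 0.0577
```

Request:
{"method": "step_arm", "body": {
  "deltas": [
    {"offset":[0,0,0],"roll":0},
    {"offset":[0,0,0],"roll":0}
  ]
}}

```text
t: 35.38
tool_pos: [0.6226, -0.1807, 0.1583]
orientation: [-0.372, -3.119, -0.001]
force: [0.6, -0.4, -3.3]
opening: 0.0581
```

```bash
python3 - <<'E'
from h import *
p=look("w15",["blue"])
go(622,-182.5,10.5,-13.7)
m=color(p,"blue",90,40);k,l,s,ce=cv2.connectedComponentsWithStats(m.astype(np.uint8))
for i in range(1,k):
    if s[i,4]>150: print(s[i],rect(p,l==i,.006),"@lid",rect(p,l==i,robot.read_state()["tool_pos"][2]+.0235))
E
```

```text
tray blue 6095 [313. 201.] [603.8, -175.8, 108.8, 44.1, 76.4]
tray blue 2023 [364. 423.] [860.6, -194.7, 142.5, 63.9, 76.5]
cur [ 622.7 -180.5  158.5] yaw 166.4 q6 -1.70 roll 0.002 offset [ 0.02 -0.21 14.8 ] t 35.42 F [ 0.1  0.5 -2.9] open 0.0581
[ 258  134  110   37 1131] [561.5, -166.2, 94.1, 31.2, 76.3] @lid [551.1, -163.5, 42.2, 14.0, 76.3]
[ 252  178  123   48 5728] [603.8, -175.8, 106.9, 42.3, 76.4] @lid [570.0, -167.8, 47.9, 18.9, 76.4]
[ 290  399  115   38 1700] [860.4, -194.7, 139.7, 60.3, 76.4] @lid [685.0, -176.3, 62.6, 27.0, 76.4]
```

View pics/w15.png

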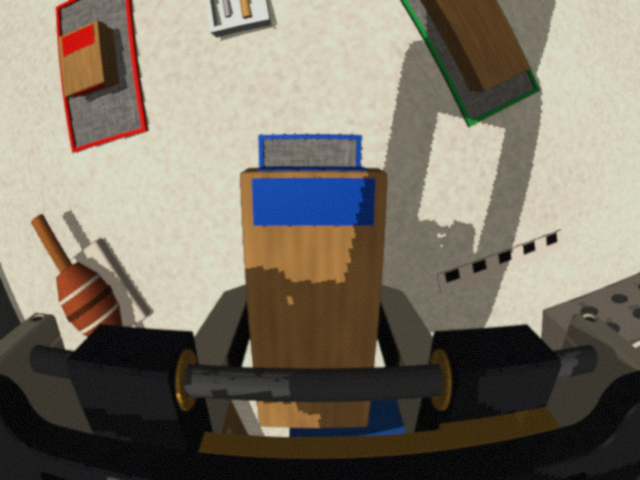

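Box sits over the blue tray (near edge row 135, columns 259–361), and the rattle at (80,290) is clear. Lowering.

Request:
{"method": "step_arm", "body": {
  "deltas": [
    {"offset":[-0.1,-0.2,2],"roll":0},
    {"offset":[0,0,4],"roll":0},
    {"offset":[0,0,4],"roll":0},
    {"offset":[0,0,2],"roll":0},
    {"offset":[0,0,1],"roll":0},
    {"offset":[0,0,0.6],"roll":0},
    {"offset":[0,0,0.4],"roll":0},
    {"offset":[0,0,0.3],"roll":0},
    {"offset":[0,0,0.2],"roll":0},
    {"offset":[0,0,0.1],"roll":0},
    {"offset":[0,0,0],"roll":0},
    {"offset":[0,0,0],"roll":0}
  ]
}}

```text
t: 36.92
tool_pos: [0.6232, -0.1841, 0.0128]
orientation: [0.374, 3.119, -0.0]
force: [0.5, -0.1, -1.8]
opening: 0.0577
```

Request:
{"method": "step_arm", "body": {
  "deltas": [
    {"offset":[0,0.1,0.1],"roll":0},
    {"offset":[0,0,0],"roll":0},
    {"offset":[0,0,0.1],"roll":0},
    {"offset":[0,0,0],"roll":0}
  ]
}}

```text
t: 37.42
tool_pos: [0.6235, -0.1831, 0.0107]
orientation: [0.374, 3.119, -0.0]
force: [0.3, -0.6, -2.1]
opening: 0.0579
```

Request:
{"method": "step_arm", "body": {
  "deltas": [
    {"offset":[0,0,0.1],"roll":0},
    {"offset":[0,0,0],"roll":0}
  ]
}}

```text
t: 37.67
tool_pos: [0.6235, -0.1831, 0.0106]
orientation: [0.374, 3.119, -0.0]
force: [-4.5, 1.2, 6.0]
opening: 0.0579
```

Contact felt. Release, rise and check everything.

Request:
{"method": "step_arm", "body": {
  "deltas": [
    {"offset":[0,0,0],"roll":0},
    {"offset":[0,0,0],"roll":0},
    {"offset":[0,0,0],"roll":0},
    {"offset":[0,0,0],"roll":0},
    {"offset":[0,0,-1],"roll":0},
    {"offset":[0,0,-2],"roll":0},
    {"offset":[0,0,-4],"roll":0},
    {"offset":[0,0,-5],"roll":0},
    {"offset":[0,0,-5],"roll":0},
    {"offset":[0,0,-5],"roll":0},
    {"offset":[0,0,0],"roll":0},
    {"offset":[0,0,0],"roll":0}
  ],
  "fingers": 9.3
}}

```text
t: 39.17
tool_pos: [0.6235, -0.1831, 0.2306]
orientation: [0.374, 3.118, -0.0]
force: [-0.2, 0.1, -0.1]
opening: 0.0929
```

```bash
python3 - <<'E'
from h import *
for c in Z: Z[c]=.034
HUE["yellow"]=(22,34)
p=look("w16",["blue"],["blue"],(570,-170))
p=cams.read_camera("side");cv2.imwrite("pics/s16.png",p["pixels"][:,:,::-1])
cr=cv2.resize(p["pixels"][140:430,190:550,::-1],None,fx=2,fy=2)
cv2.imwrite("pics/s16c.png",cr)
for t in("rattle","drum"):
  for d in cams.silhouettes(p,t)[:1]: print(t,d["score"],rect(p,d["mask"],.02))
print(robot.read_state()["force"])
E
```

```text
tray blue 2410 [312. 197.] [623.2, -183.8, 160.7, 89.5, -13.7]
tray blue 3090 [368. 354.] [817.9, -164.6, 169.5, 56.0, 76.8]
label blue 1288 [312. 191.] [617.5, -182.3, 147.0, 80.7, -13.7]
label blue 875 [313. 157.] [570.8, -170.2, 46.8, 16.8, 76.3]
rattle 0.81 [629.0, -412.9, 167.3, 75.8, 14.2]
drum 0.58 [609.3, 379.3, 148.6, 116.0, 74.2]
[-0.02406537 -0.3296444   0.57811374]
```

View pics/s16c.png

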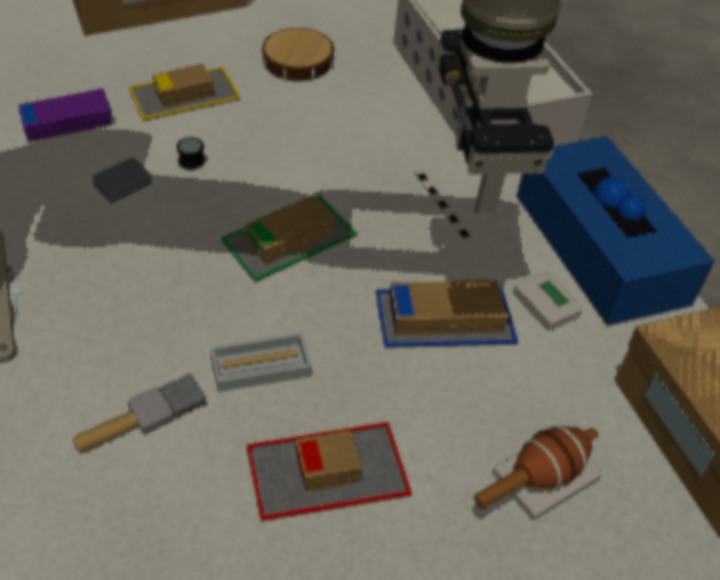

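View pics/w16.png

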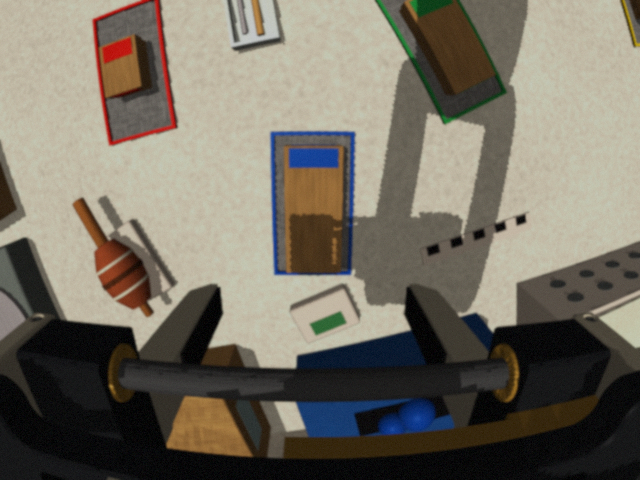

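All four boxes sit centred and upright in their trays. The rattle's mask rectangle changed slightly, so I'm comparing raw pixels before and after.

```bash
python3 - <<'E'
import cv2
a,b=cv2.imread("pics/side0.png"),cv2.imread("pics/s16.png")
for n,(u,v,w,h) in {"rattle":(425,345,70,55),"drum":(315,150,45,35),"floor":(200,400,60,50),"purple":(195,180,55,32)}.items():
    d=cv2.absdiff(a,b)[v:v+h,u:u+w].max(2);print(n,d.mean().round(1),d.max())
E
```

```text
rattle 5.2 7
drum 10.1 125
floor 5.8 7
purple 31.9 65
```

```bash
python3 - <<'E'
import cv2
a,b=cv2.imread("pics/side0.png"),cv2.imread("pics/s16.png")
d=cv2.absdiff(a,b)[150:183,317:352].max(2);print(d.mean(),[(int(c)+317,int(d[:,c].max())) for c in range(35)])
from plant import robot
print(robot.close_job())
E
```

```text
5.052813852813853 [(317, 6), (318, 7), (319, 7), (320, 7), (321, 7), (322, 7), (323, 7), (324, 6), (325, 7), (326, 6), (327, 7), (328, 6), (329, 6), (330, 6), (331, 6), (332, 7), (333, 7), (334, 6), (335, 7), (336, 6), (337, 6), (338, 7), (339, 6), (340, 7), (341, 6), (342, 6), (343, 7), (344, 7), (345, 6), (346, 7), (347, 7), (348, 7), (349, 6), (350, 6), (351, 10)]
the job is handed in; nothing more can be done
None
```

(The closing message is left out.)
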